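# Scrape the shell flakes into the catch tray and hang the scraper on the rail

### The arm

A 7-joint arm with a two-finger parallel gripper is mounted at the origin on the work surface. World frame = base frame: x ahead of the robot, y to its left, z up, the work surface at z = 0. Lengths are in m, angles in rad, forces in N, time in s.
With the tool pointing down it reaches from about 0.4 to 0.85 m from the base axis. Payload 10.4 kg.
Tool frame: the origin (TCP) lies between the finger pads; the fingertips stand 11 mm ahead of it and the grasp point (between the pads) lies 8 mm behind it (tip_reach is the distance from the TCP to the fingertips, in m); z points along the fingers, y is the line along which they close (so a half turn about z gives the same grasp; the last joint's range is limited). The gripper opens to 85 mm and grips with 20 to 120 N. Pads are 22 mm wide; open, the fingers measure 114 mm over their backs; the gripper's body (76 mm by 85 mm) begins 54 mm behind the grasp point. The pads swing forward as they close: fully open they stand 13 mm farther back than shut.
Start: joints at [-1.344, 0.332, -0.065, 1.46, 0.022, 1.35, -0.088], TCP at [0.154, 0.606, 0.242] pointing down, gripper open.
Joint ranges: [-2.6, 2.6], [-0.5, 2.12], [-1.47, 1.34], [0.16, 2.42], [-1.27, 4.41], [0.06, 2.06], [-2.6, 2.6]. Speed limits (rad/s): [2.22, 2.22, 2.79, 2.79, 3.14, 3.14, 3.14].

### API

Orientations are given as a unit quaternion [x, y, z, w].
In Python, from workcell import * gives the robot as it stands.
- The arm moves only by the shell command python3 -m inch 'ROWS' [OPENING] [FORCE]. ROWS is JSON, a list of rows, each an object with "slide": the shift along the world's x, y, z in m, a list of three; "yaw": the turn about the world's z in rad. A call has 1 to 20 rows; each row is the pose to reach, as a shift and turn from the pose commanded when the call began; what a row does not reach only later rows make up. A row lasts 1/12 s, in which the tool goes at most 41.7 mm and 7.16 degrees, less where a joint would pass 70% of its speed; a pose out of reach is approached as far as the arm can. A call with a gripper value outside its range is refused whole. OPENING is the closure in counts, from 0 (fully open) to 255 (shut), set as the call begins (- or left out, the last holds). The fingers move at their own pace and stop on an object; FORCE is the grip in N (left out, the last holds). Time passes only in rows, so rows that repeat a pose let the fingers close. It gives the time, the measured TCP pose, the force, the opening and the grip force at its end, in the units of the state.
- get_obs(): the state, without advancing time (a new reading comes with each control period).
- camera(name): name is "side" or "top"; returns a dict with "frame" (400x640x3 uint8, red, green, blue), "fx", "fy", "cx", "cy" (pixels), "extrinsics" (4x4, takes a point from world to camera coordinates). Camera axes: x right, y down, z forward; pixel columns grow to the right and rows downward; lengths in m; the calibration is good to about 2 mm. A picture is of the moment at which its call begins. There is no depth.
- hand_in(): hands the job in; it is judged then, once.
The state is a dict: "clock": time; "joint_pos": joint angles; "joint_velocities": joint speeds; "tau": joint torques, N m; "position": TCP position; "ee_rot": TCP orientation; "ft_force": force on the tool from outside, world axes, zero at the start; "torque": the same for the moment, N m; "grip_width": opening from 0.0 (shut) to 1.0 (fully open); "grasp_force": force on a finger pad.
Only numpy, scipy, OpenCV 4.12 (cv2) and the standard library are available. Lean on these libraries where they do the work, as an engineer would, in place of code of your own. Each camera call takes 0.05 s, during which the arm holds its last target. There are 200 camera calls.

### The job

Holding the saddle-shaped scraper by its grip, push all five shed shell flakes off the raised plate so that they end in the catch tray at its end; do not touch the flakes with the gripper. Then hang the scraper to dry astride the rail, one leg on each side of the bar, on a free stretch where it touches neither the headband nor the posts, set it down without dropping it, and let go. Leave the headband, the bottles and the jar where they are.

Things in the scene. Friction and masses are not known exactly. Their poses are not given: they have to be found in the camera images.
- station: Fixed cleaning station on the table, 290 mm along x, 140 mm along y: a raised steel-topped plate from x = -140 to +50 mm, then a lower open catch tray from x = +50 to +150 mm. Origin: on the table, mid width, 50 mm before the plate's tray end. x points from plate to tray, z up.
- plate_mid (a point): Middle of the plate's flat top, 45 mm above the table, axes as the station's. The flat is 190 mm along x, both ends open, and 130 mm along y between side lips 5 mm thick and 12 mm high.
- tray_in (a point): Centre of the catch tray's inner floor, 6 mm above the table, axes as the station's. Inside 95 mm (x) by 130 mm (y); its three walls reach 31 mm above the table, 14 mm lower than the plate.
- scraper: Loose scraper, about 0.3 kg, standing on two blades: a steel strip 90 mm wide (y), 4 mm thick, bent to an upside-down U. Legs' inner faces at x = +/-20 mm. Each leg ends in a rubber blade 90 mm long, 20 mm high, from x = +/-20 to +/-28 mm, lower edge at z = 0. Outer top of the bend at z = 89 mm. Origin: midway between the blades' lower edges, z up. Half a turn about z makes no difference.
- scraper_grip (a point): Centre of the scraper's square grey grip that stands on the middle of the bend, 26 x 26 mm, sides along the scraper's x and y; 112 mm above the scraper's origin; the grip's top is at 132 mm.
- scraper_saddle (a point): Point on the scraper at the inner top of its bend, 85 mm above the scraper's origin, where the bar will bear (bend of 20 mm inner radius); axes as the scraper's.
- rail: Fixed drying rail: a straight steel bar 16 mm thick along its y, axis 150 mm above the table (top at 158 mm), on two upright posts 20 mm thick at y = +/-155 mm, each with a round foot 70 mm wide. Origin: on the table under the bar's middle.
- rail_mid (a point): Middle of the bar, on its axis, 150 mm above the table; axes as the rail's (y along the bar, z up).
- headband: Loose black headband frame of a head loupe, 0.12 kg, hanging on the bar: a U-shaped strip 24 mm wide along the bar (pads at the leg ends 34 mm), 6 mm thick, reaching 71 mm to either side of the bar and 96 mm down from the bar's top. Origin: inner top of the strip, on top of the bar; y along the bar. Leave it in place.
- pump_bottle: Loose green bottle, 44 mm across, 150 mm tall; origin under its centre. Leave it alone.
- amber_bottle: Loose small amber bottle, 36 mm across, 85 mm tall; origin under its centre. Leave it alone.
- pill_jar: Loose white jar, 48 mm across, 75 mm tall; origin under its centre. Leave it alone.
- flake1: Loose dark brown flat flake of shed shell, about 24 x 18 mm and 6 mm thick, 12 g, lying on the station's plate; origin: centre of its underside.
- flake2: Loose dark brown flat flake of shed shell, about 20 x 20 mm and 6 mm thick, 12 g, lying on the station's plate; origin: centre of its underside.
- flake3: Loose dark brown flat flake of shed shell, about 22 x 16 mm and 6 mm thick, 12 g, lying on the station's plate; origin: centre of its underside.
- flake4: Loose dark brown flat flake of shed shell, about 18 x 22 mm and 6 mm thick, 12 g, lying on the station's plate; origin: centre of its underside.
- flake5: Loose dark brown flat flake of shed shell, about 22 x 20 mm and 6 mm thick, 12 g, lying on the station's plate; origin: centre of its underside.

How it is judged:
By the outcome, as a careful person would: the job done as asked, in the order asked, and still so for the second after the job is handed in, with the robot touching nothing.
It also fails if it takes over 58 s, if anything falls off the work surface, if the arm or the gripper's body presses on something with over 40 N, if the wrist force passes 120 N, or if a joint passes its speed limit or range.

## Working session

There is one attempt and no reset: what is moved stays moved. The work goes in short steps, Python scripts to look and compute and a shell command to move; the robot and the scene stay as the last step left them, time stands still between calls to the robot, and variables do not carry over. Pictures are saved under pics/ and viewed, at most 10 in all, crops included, and the job is handed in when it is done.

```bash
mkdir -p pics
cat > h.py <<'E'
from workcell import *
import numpy as np, cv2
def snap(n,f):
    c=camera(n); cv2.imwrite('pics/'+f,c['frame'][:,:,::-1]); np.save('pics/'+f+'.npy',c,allow_pickle=True); return c
def load(f): return np.load('pics/'+f+'.npy',allow_pickle=True).item()
def ray(c,u,v):
    E=np.array(c['extrinsics']);R=E[:3,:3];o=-R.T@E[:3,3]
    d=R.T@np.array([(u-c['cx'])/c['fx'],(v-c['cy'])/c['fy'],1]); return o,d/np.linalg.norm(d)
def onz(c,u,v,z):
    o,d=ray(c,u,v); return o+d*(z-o[2])/d[2]
def tri(c1,p1,c2,p2):
    o1,d1=ray(c1,*p1);o2,d2=ray(c2,*p2)
    s=np.linalg.lstsq(np.stack([d1,-d2],1),o2-o1,rcond=None)[0]
    a=o1+s[0]*d1;b=o2+s[1]*d2; return (a+b)/2,np.linalg.norm(a-b)
def proj(c,p):
    q=np.array(c['extrinsics'])@np.r_[p,1]; return c['fx']*q[0]/q[2]+c['cx'],c['fy']*q[1]/q[2]+c['cy']
np.set_printoptions(precision=4,suppress=True)
E
python3 - <<'E'
from h import *
for n in('top','side'):
    c=snap(n,n+'0.png'); print(n,c['fx'],c['cx'],c['cy'],np.array(c['extrinsics']))
o=get_obs();print(o)
E
```

```text
top 387.1220164818553 318.0937743627612 196.3319074229579 [[ 0.0112 -0.9999  0.0125 -0.0553]
 [-0.9979 -0.0119 -0.064   0.551 ]
 [ 0.0642 -0.0118 -0.9979  0.9359]
 [ 0.      0.      0.      1.    ]]
side 407.89974107102324 322.5320265464045 200.15697269708136 [[ 0.7821 -0.6231 -0.0061 -0.4375]
 [-0.3212 -0.3947 -0.8608  0.2547]
 [ 0.534   0.6752 -0.5088  0.869 ]
 [ 0.      0.      0.      1.    ]]
{'clock': 0.1, 'joint_pos': array([-1.3435,  0.3328, -0.0647,  1.4608,  0.0216,  1.3499, -0.0885]), 'joint_velocities': array([ 0.0018, -0.0033, -0.0007, -0.0022, -0.0018,  0.0005, -0.0003]), 'tau': array([  0.0021, -62.6746,   0.0493, -39.2422,   0.0163,   0.0071,
        -0.0001]), 'position': array([0.1545, 0.6053, 0.2416]), 'ee_rot': array([ 0.1246,  0.9922, -0.0006, -0.    ]), 'ft_force': array([-0.1274, -0.367 ,  0.2049]), 'torque': array([-0.006 ,  0.0129,  0.0006]), 'grasp_force': 0.0, 'grip_width': 0.99837738682414}
```

View pics/top0.png

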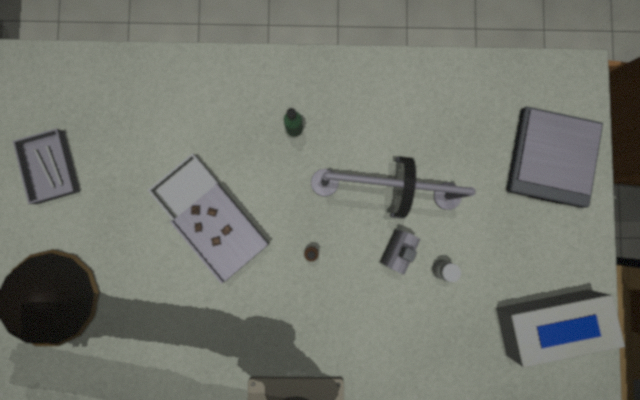

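View pics/side0.png

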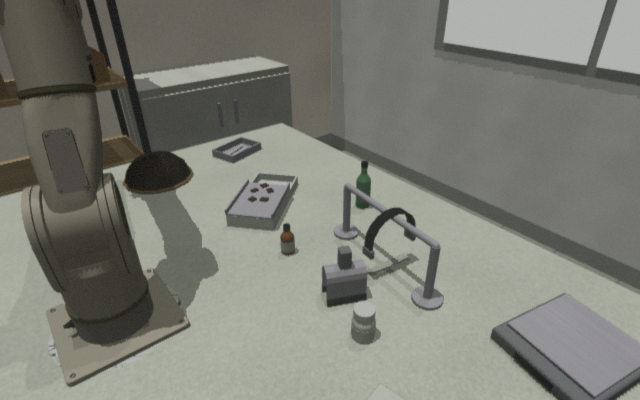

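The top view shows the station's tray at about (187,185), the plate at (222,235) with five flakes at (195-227,210-241), the scraper at (402,250), the rail from (325,180) to (468,191), the headband at (403,186), and the jar at (448,271). The side view shows the same things unobstructed. Next I'll enlarge crops of both.

Run:
```python
from h import *
t=cv2.imread('pics/top0.png');s=cv2.imread('pics/side0.png')
a=cv2.resize(t[140:290,140:290],None,fx=4,fy=4,interpolation=3)
b=cv2.resize(t[140:300,300:500],None,fx=4,fy=3.75,interpolation=3)[:600]
cv2.imwrite('pics/c1.png',a)
cv2.imwrite('pics/c2.png',cv2.resize(t[150:290,300:490],None,fx=4,fy=4,interpolation=3))
cv2.imwrite('pics/c3.png',cv2.resize(s[170:320,260:460],None,fx=4,fy=4,interpolation=3))
```

```text
(no output)
```

View pics/c1.png

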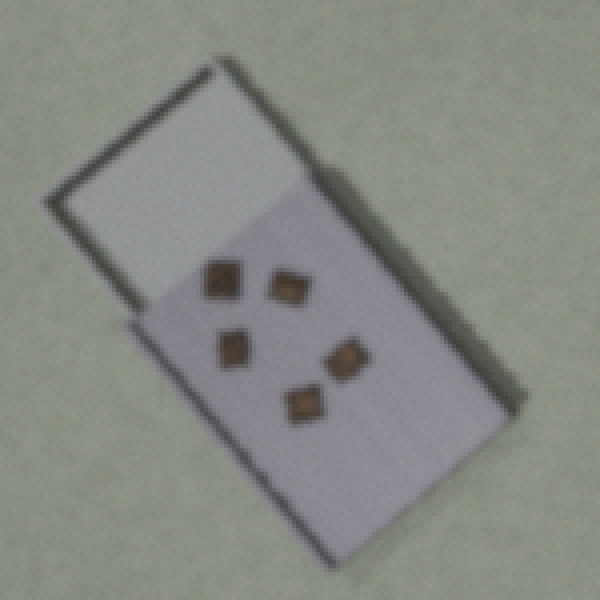

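View pics/c2.png

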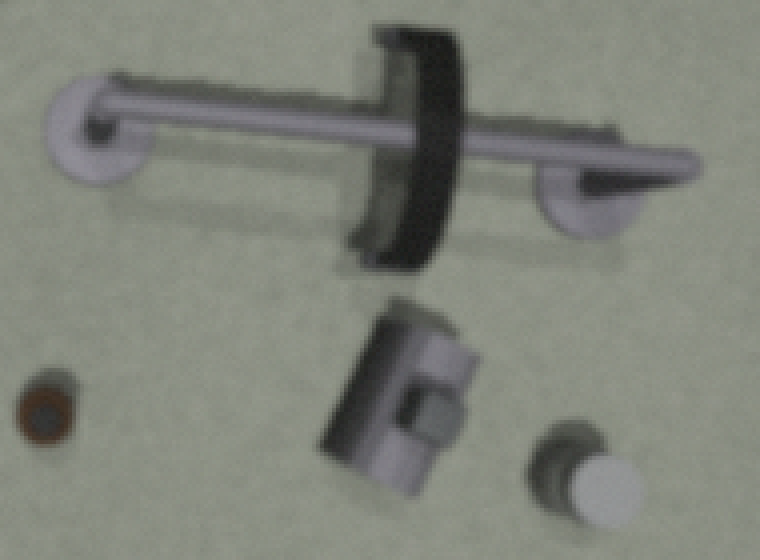

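View pics/c3.png

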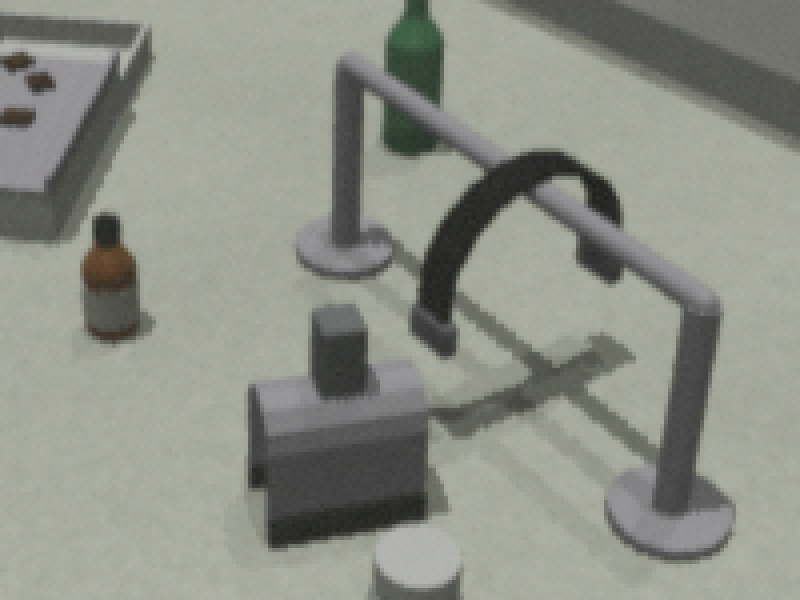

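The crops show, in crop pixels:
- **Station:** corners at (48,202), (218,60), (333,568) and (518,415) in c1.
- **Grip top:** near (440,417) in c2 and (339,318) in c3.
- **Bar ends:** (110,97) and (697,165) in c2, (350,60) and (708,300) in c3.
- **Free stretch:** the bar is clear to the left of the headband, c2 columns 130–370.

```bash
cat > m.py <<'E'
from h import *
T=load('top0.png');S=load('side0.png')
c1=lambda x,y:((x+.5)/4-.5+140,(y+.5)/4-.5+140)
c2=lambda x,y:((x+.5)/4-.5+300,(y+.5)/4-.5+150)
c3=lambda x,y:((x+.5)/4-.5+260,(y+.5)/4-.5+170)
E
python3 - <<'E'
from m import *
print('station: z57 near corners, z31 tray corners, edge step z45')
for p,z in(((48,202),.031),((218,60),.031),((333,568),.057),((518,415),.057),((145,312),.045),((308,180),.045)): print(onz(T,*c1(*p),z))
f=T['frame'].astype(int)
hsv=cv2.cvtColor(T['frame'],cv2.COLOR_RGB2HSV)
m=((hsv[...,1]>70)&(f[...,0]>f[...,2]+10)).astype(np.uint8); m[:,:150]=0;m[:190]=0;m[260:]=0;m[:,260:]=0
n,l,st,ce=cv2.connectedComponentsWithStats(m)
for i in range(1,n): print('flake',st[i,4],ce[i],onz(T,*ce[i],.05))
fs=S['frame'].astype(int)
hs=cv2.cvtColor(S['frame'],cv2.COLOR_RGB2HSV)
m=((hs[...,1]>70)&(fs[...,0]>fs[...,2]+10)).astype(np.uint8); m[:,:240]=0;m[:180]=0;m[205:]=0;m[:,280:]=0
n,l,st,ce=cv2.connectedComponentsWithStats(m)
for i in range(1,n): print('side flake',st[i,4],ce[i],onz(S,*ce[i],.048))
g,e=tri(T,c2(440,417),S,c3(339,318));print('grip top',g,e)
for a,b in(((110,97),(350,60)),((697,165),(708,300))): print('rail end',tri(T,c2(*a),S,c3(*b)))
for p in((130,102),(370,131),(480,141),(660,160)): print('bar onz .158',onz(T,*c2(*p),.157))
for p in((412,140),(464,133),(440,28),(385,265)): print('head',onz(T,*c2(*p),.163))
# scraper rim edges
for p in((390,320),(335,455),(478,355),(415,495)): print('scr edge z.07',onz(T,*c2(*p),.07))
for p in((352,398),(428,408)): print(p)
print('side blade foot', [onz(S,*c3(*p),0.) for p in((269,546),(427,515))])
print('top blade',[onz(T,*c2(*p),0.) for p in((322,450),)])
print('jar top',onz(T,*c2(607,490),.075))
E
```

```text
station: z57 near corners, z31 tray corners, edge step z45
[0.561  0.3543 0.031 ]
[0.6491 0.2546 0.031 ]
[0.3479 0.1706 0.057 ]
[0.4374 0.065  0.057 ]
[0.4952 0.2886 0.045 ]
[0.575  0.1944 0.045 ]
flake 17 [194.4706 208.8824] [0.5163 0.2438 0.05  ]
flake 1 [197. 211.] [0.5114 0.2376 0.05  ]
flake 20 [211.75 211.85] [0.5098 0.2028 0.05  ]
flake 12 [197.8333 226.9167] [0.4739 0.2345 0.05  ]
flake 23 [226.2174 229.4348] [0.4687 0.1676 0.05  ]
flake 22 [215.5909 240.8182] [0.4417 0.1918 0.05  ]
side flake 8 [263.875 184.875] [0.5166 0.2421 0.048 ]
side flake 7 [253.8571 189.4286] [0.4771 0.2363 0.048 ]
side flake 9 [269.4444 189.6667] [0.5136 0.2046 0.048 ]
side flake 9 [251.7778 198.4444] [0.4442 0.1921 0.048 ]
side flake 9 [263.8889 198.5556] [0.4718 0.1688 0.048 ]
grip top [ 0.4226 -0.2466  0.1311] 0.0006157512789323266
rail end (array([ 0.5907, -0.0657,  0.1527]), np.float64(0.0007931278447149071))
rail end (array([ 0.5582, -0.3775,  0.1552]), np.float64(0.00047755021813445633))
bar onz .158 [ 0.5879 -0.0764  0.157 ]
bar onz .158 [ 0.5741 -0.2035  0.157 ]
bar onz .158 [ 0.5696 -0.2618  0.157 ]
bar onz .158 [ 0.5606 -0.3573  0.157 ]
head [ 0.5691 -0.2243  0.163 ]
head [ 0.5731 -0.2517  0.163 ]
head [ 0.6285 -0.2393  0.163 ]
head [ 0.5034 -0.21    0.163 ]
scr edge z.07 [ 0.473  -0.2327  0.07  ]
scr edge z.07 [ 0.395  -0.2007  0.07  ]
scr edge z.07 [ 0.4533 -0.2839  0.07  ]
scr edge z.07 [ 0.3726 -0.247   0.07  ]
(352, 398)
(428, 408)
side blade foot [array([ 0.3726, -0.2498,  0.    ]), array([ 0.4569, -0.2872,  0.    ])]
top blade [array([ 0.3906, -0.2053,  0.    ])]
jar top [ 0.3771 -0.3564  0.075 ]
```

```bash
python3 - <<'E'
from m import *
print('dome',tri(T,(48,298),S,(158,172)))
p=get_obs()['position'];print(proj(T,p),proj(S,p))
E
python3 -m inch '[{"slide":[0.03,-0.02,0.02],"yaw":-0.08},{"slide":[0.06,-0.05,0.04],"yaw":-0.166}]' 0
```

```text
dome (array([0.3008, 0.592 , 0.0258]), np.float64(0.0002475171939761457))
(np.float64(-45.79226901012788), np.float64(403.98696528902724)) (np.float64(93.25990152397586), np.float64(120.43505079351186))
clock: 0.27
position: [0.2098, 0.5591, 0.2787]
ee_rot: [0.206, 0.979, -0.002, -0.001]
ft_force: [0.6, 1.0, 0.7]
grip_width: 1.0
grasp_force: 0.0
```

```bash
W='{"slide":[0.285,-0.305,0.02],"yaw":0}'; python3 -m inch '[{"slide":[0.10,-0.08,0.02],"yaw":0},{"slide":[0.10,-0.08,0.02],"yaw":0},{"slide":[0.10,-0.08,0.02],"yaw":0},{"slide":[0.10,-0.08,0.02],"yaw":0},{"slide":[0.285,-0.305,0.02],"yaw":0},{"slide":[0.285,-0.305,0.02],"yaw":0},{"slide":[0.285,-0.305,0.02],"yaw":0},{"slide":[0.285,-0.305,0.02],"yaw":0},{"slide":[0.285,-0.305,0.02],"yaw":0},{"slide":[0.285,-0.305,0.02],"yaw":0},{"slide":[0.285,-0.305,0.02],"yaw":0},{"slide":[0.285,-0.305,0.02],"yaw":0},{"slide":[0.285,-0.305,0.02],"yaw":0}]'
```

```text
clock: 1.35
position: [0.4975, 0.2514, 0.2998]
ee_rot: [0.209, 0.978, -0.0, 0.0]
ft_force: [0.1, 0.2, -0.6]
grip_width: 1.0
grasp_force: 0.0
```

```bash
python3 -m inch '[{"slide":[0,-0.3,0],"yaw":0},{"slide":[0,-0.3,0],"yaw":0},{"slide":[0,-0.3,0],"yaw":0},{"slide":[0,-0.3,0],"yaw":0},{"slide":[0,-0.3,0],"yaw":0},{"slide":[0,-0.3,0],"yaw":0},{"slide":[-0.0765,-0.496,-0.08],"yaw":0},{"slide":[-0.0765,-0.496,-0.08],"yaw":0},{"slide":[-0.0765,-0.496,-0.08],"yaw":0},{"slide":[-0.0765,-0.496,-0.08],"yaw":0},{"slide":[-0.0765,-0.496,-0.08],"yaw":0},{"slide":[-0.0765,-0.496,-0.08],"yaw":0},{"slide":[-0.0765,-0.496,-0.08],"yaw":0},{"slide":[-0.0765,-0.496,-0.08],"yaw":0},{"slide":[-0.0765,-0.496,-0.08],"yaw":0},{"slide":[-0.0765,-0.496,-0.08],"yaw":0},{"slide":[-0.0765,-0.496,-0.08],"yaw":0}]'
```

```text
clock: 2.77
position: [0.4206, -0.2404, 0.2203]
ee_rot: [0.205, 0.979, 0.0, 0.0]
ft_force: [0.5, 0.4, -0.1]
grip_width: 0.996
grasp_force: 0.0
```

```bash
python3 -m inch '[{"slide":[0,0,-0.02],"yaw":0},{"slide":[0,0,-0.04],"yaw":0},{"slide":[0,0,-0.05],"yaw":0},{"slide":[0,0,-0.05],"yaw":0},{"slide":[0,0,-0.05],"yaw":0}]'
python3 - <<'E'
from h import *
o=get_obs();print(o['position'],o['ee_rot'],o['joint_pos'])
c=snap('side','s1.png'); f=c['frame'][130:330,240:460]
cv2.imwrite('pics/c4.png',cv2.resize(f[:,:,::-1],None,fx=3,fy=3,interpolation=3))
E
```

```text
clock: 3.18
position: [0.4199, -0.2415, 0.1704]
ee_rot: [0.206, 0.979, -0.0, -0.0]
ft_force: [0.5, -0.9, -0.0]
grip_width: 1.0
grasp_force: 0.0
[ 0.4199 -0.2415  0.1704] [ 0.2059  0.9786 -0.0001 -0.0003] [-0.2992  0.0725  0.7659  1.9492 -0.0549  1.1412  1.6442]
```

View pics/c4.png

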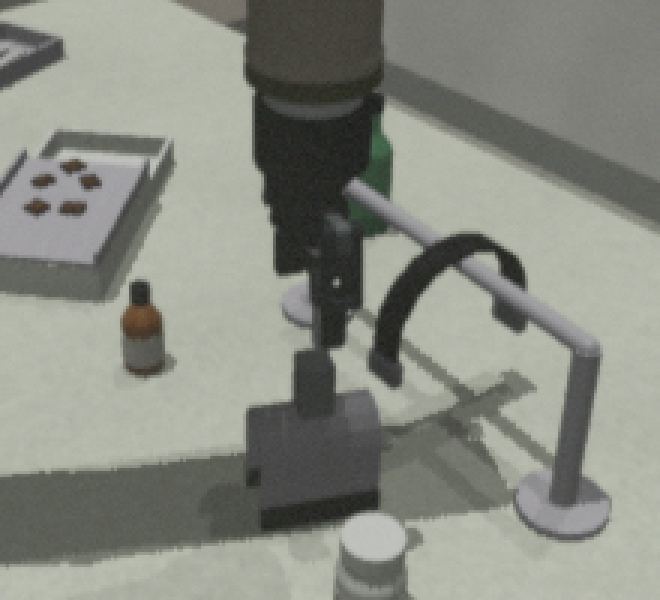

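The open fingers (tips near (290,270) and (330,345)) hover above the grip at (314,370). The jar and headband are clear. I'm descending with a small correction and then closing.

```bash
python3 -m inch '[{"slide":[0.0035,-0.0045,0],"yaw":0},{"slide":[0.0035,-0.0045,-0.02],"yaw":0},{"slide":[0.0035,-0.0045,-0.04],"yaw":0},{"slide":[0.0035,-0.0045,-0.055],"yaw":0},{"slide":[0.0035,-0.0045,-0.065],"yaw":0},{"slide":[0.0035,-0.0045,-0.065],"yaw":0},{"slide":[0.0035,-0.0045,-0.065],"yaw":0}]' && python3 -m inch '[{"slide":[0,0,0],"yaw":0},{"slide":[0,0,0],"yaw":0},{"slide":[0,0,0],"yaw":0},{"slide":[0,0,0],"yaw":0},{"slide":[0,0,0],"yaw":0},{"slide":[0,0,0],"yaw":0},{"slide":[0,0,0],"yaw":0},{"slide":[0,0,0],"yaw":0},{"slide":[0,0,0],"yaw":0},{"slide":[0,0,0],"yaw":0}]' 255 60
```

```text
clock: 3.82
position: [0.4234, -0.2469, 0.1056]
ee_rot: [0.206, 0.978, -0.0, 0.0]
ft_force: [-0.9, -0.3, 0.1]
grip_width: 0.996
grasp_force: 0.0
clock: 4.65
position: [0.4235, -0.2467, 0.1055]
ee_rot: [0.206, 0.978, 0.0, 0.0]
ft_force: [-0.4, -0.1, 6.9]
grip_width: 0.3
grasp_force: 59.4
```

```bash
python3 -m inch '[{"slide":[0,0,0.01],"yaw":0},{"slide":[0,0,0.03],"yaw":0},{"slide":[0,0,0.06],"yaw":0},{"slide":[0,0,0.09],"yaw":0},{"slide":[0,0,0.12],"yaw":0},{"slide":[0,0,0.14],"yaw":0},{"slide":[0,0,0.14],"yaw":0},{"slide":[0,0,0.14],"yaw":0}]' 255 80 && python3 -m inch '[{"slide":[0,0.025,0],"yaw":-0.04},{"slide":[0,0.055,0],"yaw":-0.08},{"slide":[0,0.085,0],"yaw":-0.12},{"slide":[0,0.115,0],"yaw":-0.16},{"slide":[0,0.145,0],"yaw":-0.2},{"slide":[0,0.175,0],"yaw":-0.24},{"slide":[0,0.205,0],"yaw":-0.28},{"slide":[0,0.235,0],"yaw":-0.32},{"slide":[0,0.265,0],"yaw":-0.36},{"slide":[-0.005,0.295,0],"yaw":-0.4},{"slide":[-0.01,0.325,0],"yaw":-0.436},{"slide":[-0.01,0.355,0],"yaw":-0.436},{"slide":[-0.01,0.38,0],"yaw":-0.436},{"slide":[-0.01,0.396,0],"yaw":-0.436},{"slide":[-0.01,0.396,-0.02],"yaw":-0.436},{"slide":[-0.01,0.396,-0.04],"yaw":-0.436},{"slide":[-0.01,0.396,-0.05],"yaw":-0.436},{"slide":[-0.01,0.396,-0.05],"yaw":-0.436},{"slide":[-0.01,0.396,-0.05],"yaw":-0.436},{"slide":[-0.01,0.396,-0.05],"yaw":-0.436}]'
python3 - <<'E'
from h import *
o=get_obs();print(o['position'],o['ee_rot'],o['joint_pos'])
a=snap('top','t2.png')['frame'][140:290,100:300];b=snap('side','s2.png')['frame'][100:250,200:400]
cv2.imwrite('pics/c5.png',cv2.resize(np.vstack([a,b])[:,:,::-1],None,fx=2.66,fy=2,interpolation=3))
E
```

```text
clock: 5.32
position: [0.4232, -0.2465, 0.2455]
ee_rot: [0.206, 0.978, 0.0, 0.001]
ft_force: [-0.5, 0.4, -4.5]
grip_width: 0.294
grasp_force: 79.2
clock: 6.98
position: [0.4134, 0.1494, 0.1957]
ee_rot: [0.413, 0.911, 0.0, 0.0]
ft_force: [-0.2, -0.4, -2.4]
grip_width: 0.293
grasp_force: 79.4
[0.4134 0.1494 0.1957] [0.4134 0.9106 0.0002 0.0001] [-0.6618 -0.0551  0.2056  1.9967  0.012   1.1983  0.2576]
```

View pics/c5.png

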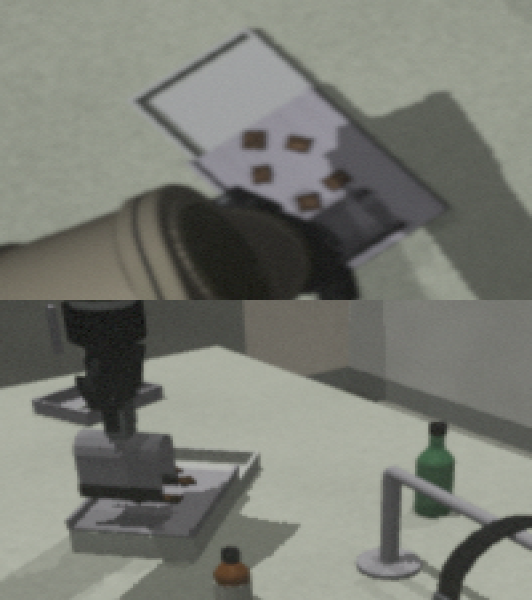

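The scraper is held level above the rear of the plate, and all five flakes (composite (255,140)–(337,180)) are ahead of it toward the tray. I'm backing off slightly and lowering to contact.

```bash
python3 -m inch '[{"slide":[-0.006,-0.005,-0.01],"yaw":0},{"slide":[-0.006,-0.005,-0.025],"yaw":0},{"slide":[-0.006,-0.005,-0.036],"yaw":0},{"slide":[-0.006,-0.005,-0.040],"yaw":0},{"slide":[-0.006,-0.005,-0.042],"yaw":0},{"slide":[-0.006,-0.005,-0.042],"yaw":0},{"slide":[-0.006,-0.005,-0.042],"yaw":0}]'; python3 -m inch '[{"slide":[0,0,-0.001],"yaw":0},{"slide":[0,0,-0.002],"yaw":0},{"slide":[0,0,-0.002],"yaw":0},{"slide":[0,0,-0.002],"yaw":0}]'
```

```text
clock: 7.67
position: [0.4076, 0.1447, 0.1539]
ee_rot: [0.413, 0.911, 0.001, 0.0]
ft_force: [-1.1, -0.3, -3.9]
grip_width: 0.296
grasp_force: 79.5
clock: 8.0
position: [0.4072, 0.1445, 0.1512]
ee_rot: [0.413, 0.911, 0.0, 0.0]
ft_force: [0.1, -0.4, -3.4]
grip_width: 0.297
grasp_force: 79.5
```

```bash
python3 -m inch '[{"slide":[0,0,-0.0005],"yaw":0},{"slide":[0,0,-0.0008],"yaw":0},{"slide":[0,0,-0.0008],"yaw":0}]'
python3 - <<'E'
from h import *
print(get_obs()['position'])
E
```

```text
clock: 8.25
position: [0.4072, 0.1445, 0.1506]
ee_rot: [0.413, 0.911, 0.0, 0.0]
ft_force: [-0.9, -0.7, 1.1]
grip_width: 0.294
grasp_force: 80.3
[0.4072 0.1445 0.1506]
```

```bash
python3 -m inch '[{"slide":[0.003,0.0026,0],"yaw":0},{"slide":[0.008,0.007,0],"yaw":0},{"slide":[0.013,0.0114,0],"yaw":0},{"slide":[0.018,0.0158,0],"yaw":0},{"slide":[0.023,0.0202,0],"yaw":0},{"slide":[0.028,0.0245,0],"yaw":0},{"slide":[0.033,0.0289,0],"yaw":0},{"slide":[0.038,0.0333,0],"yaw":0},{"slide":[0.043,0.0377,0],"yaw":0},{"slide":[0.048,0.0421,0],"yaw":0},{"slide":[0.053,0.0464,0],"yaw":0},{"slide":[0.058,0.0508,0],"yaw":0},{"slide":[0.06,0.0526,0],"yaw":0}]'
```

```text
clock: 9.33
position: [0.4681, 0.1977, 0.1506]
ee_rot: [0.413, 0.911, 0.0, 0.0]
ft_force: [-1.7, -4.2, 9.4]
grip_width: 0.295
grasp_force: 82.2
```

```bash
python3 -m inch '[{"slide":[0.003,0.0026,0],"yaw":0},{"slide":[0.008,0.007,0],"yaw":0},{"slide":[0.013,0.0114,0],"yaw":0},{"slide":[0.018,0.0158,0],"yaw":0},{"slide":[0.023,0.0202,0],"yaw":0},{"slide":[0.028,0.0245,0],"yaw":0},{"slide":[0.033,0.0289,0],"yaw":0},{"slide":[0.038,0.0333,0],"yaw":0},{"slide":[0.043,0.0377,0],"yaw":0},{"slide":[0.048,0.0421,0],"yaw":0},{"slide":[0.053,0.0464,0],"yaw":0},{"slide":[0.056,0.049,0],"yaw":0},{"slide":[0.056,0.049,0],"yaw":0}]'
python3 - <<'E'
from h import *
print(get_obs()['position'])
a=snap('top','t3.png')['frame'][140:290,100:300];b=snap('side','s3.png')['frame'][100:250,200:400]
cv2.imwrite('pics/c6.png',cv2.resize(np.vstack([a,b])[:,:,::-1],None,fx=2.66,fy=2,interpolation=3))
E
```

```text
clock: 10.42
position: [0.5237, 0.2465, 0.1505]
ee_rot: [0.413, 0.911, -0.0, 0.0]
ft_force: [-3.5, -3.2, 8.4]
grip_width: 0.291
grasp_force: 82.1
[0.5237 0.2465 0.1505]
```

View pics/c6.png

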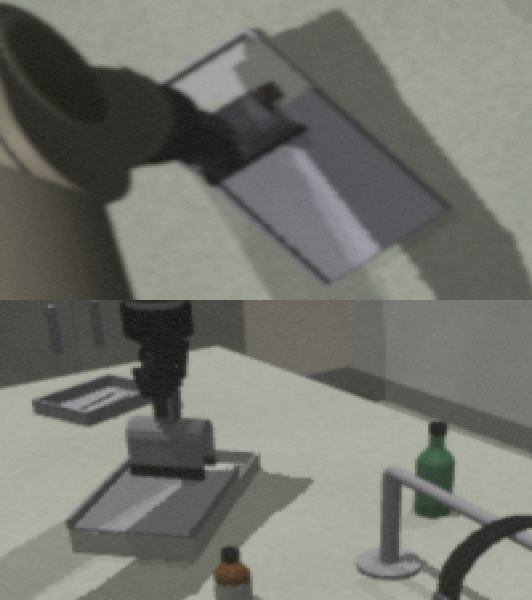

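The plate is clear behind the scraper, which now overhangs the tray. I'm lifting and moving towards the rail, then checking the flakes.

```bash
python3 -m inch '[{"slide":[0,0,0.02],"yaw":0},{"slide":[0,0,0.05],"yaw":0},{"slide":[0,0,0.08],"yaw":0},{"slide":[0,0,0.11],"yaw":0},{"slide":[0,0,0.14],"yaw":0},{"slide":[0,0,0.155],"yaw":0},{"slide":[0,0,0.155],"yaw":0}]' && python3 -m inch '[{"slide":[0.003,-0.02,0],"yaw":-0.05},{"slide":[0.006,-0.045,0],"yaw":-0.1},{"slide":[0.01,-0.07,0],"yaw":-0.15},{"slide":[0.014,-0.095,0],"yaw":-0.2},{"slide":[0.017,-0.12,0],"yaw":-0.25},{"slide":[0.02,-0.145,0],"yaw":-0.3},{"slide":[0.024,-0.17,0],"yaw":-0.35},{"slide":[0.028,-0.195,0],"yaw":-0.4},{"slide":[0.031,-0.22,0],"yaw":-0.45},{"slide":[0.035,-0.245,0],"yaw":-0.5},{"slide":[0.038,-0.27,0],"yaw":-0.55},{"slide":[0.042,-0.295,0],"yaw":-0.6},{"slide":[0.045,-0.32,0],"yaw":-0.65},{"slide":[0.049,-0.345,0],"yaw":-0.7},{"slide":[0.053,-0.37,0],"yaw":-0.75},{"slide":[0.056,-0.39,0],"yaw":-0.8},{"slide":[0.0563,-0.3965,0],"yaw":-0.817},{"slide":[0.0563,-0.3965,0],"yaw":-0.817},{"slide":[0.0563,-0.3965,0],"yaw":-0.817}]'
python3 - <<'E'
from h import *
o=get_obs();print(o['position'],o['ee_rot'],o['joint_pos'])
a=snap('top','t4.png')['frame'][140:300,140:480];b=snap('side','s4.png')['frame'][80:310,200:480]
a=cv2.resize(a,None,fx=1.75,fy=1.75,interpolation=3);b=cv2.resize(b,None,fx=1.4,fy=1.4,interpolation=3)
z=np.zeros((a.shape[0]+b.shape[0],max(a.shape[1],b.shape[1]),3),np.uint8);z[:a.shape[0],:a.shape[1]]=a;z[a.shape[0]:,:b.shape[1]]=b
print(z.shape);cv2.imwrite('pics/c7.png',z[:,:,::-1])
E
```

```text
clock: 11.1
position: [0.5246, 0.2474, 0.3085]
ee_rot: [0.413, 0.911, 0.003, 0.002]
ft_force: [1.0, 0.8, -4.3]
grip_width: 0.295
grasp_force: 80.7
clock: 12.68
position: [0.5791, -0.1508, 0.3051]
ee_rot: [0.741, 0.671, 0.0, -0.0]
ft_force: [-0.2, 0.7, -4.0]
grip_width: 0.292
grasp_force: 80.6
[ 0.5791 -0.1508  0.3051] [ 0.7412  0.6713  0.0001 -0.0002] [-0.2711  0.265   0.5594  1.4628 -0.1408  1.4542  0.1901]
(602, 595, 3)
```

View pics/c7.png

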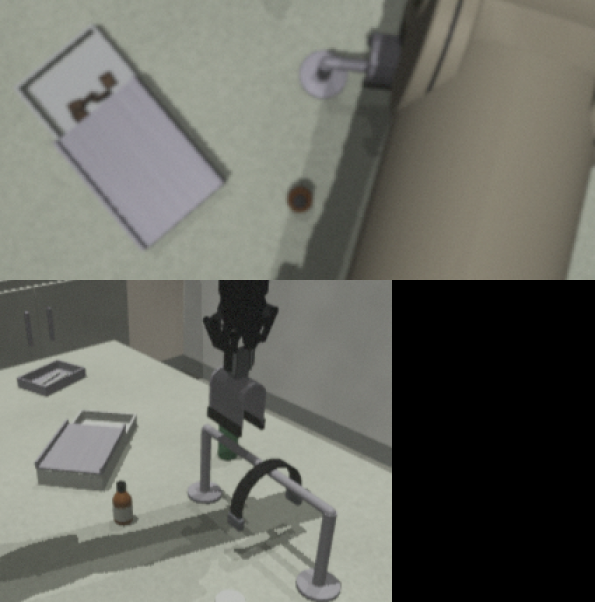

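The flakes lie in the tray at (70–115,75–115) and the plate is empty. The scraper hangs above the bar between the near post and the headband. Next I'll check both numerically.

Run:
```python
from m import *
C=load('t4.png')
hsv=cv2.cvtColor(C['frame'],cv2.COLOR_RGB2HSV).astype(int);f=C['frame'].astype(int)
m=((hsv[...,1]>55)&(f[...,0]>f[...,2]+8)&(f.sum(2)<330)).astype(np.uint8);m[:,:150]=0;m[:150]=0;m[285:]=0;m[:,280:]=0
n,l,st,ce=cv2.connectedComponentsWithStats(m)
o=np.array([.4951,.2079]);a=np.radians(41.2);R=np.array([[np.cos(a),np.sin(a)],[-np.sin(a),np.cos(a)]])
for i in range(1,n):
    v,u=np.where(l==i);P=np.array([R@(onz(C,x,y,.012)[:2]-o) for x,y in zip(u,v)]);print(st[i,4],P.min(0),P.max(0))
# flake pixel map
print('\n'.join(''.join('#' if k else '.' for k in r) for r in m[175:212,172:212]))
# bar axis: edges across at several y, both views
for y in(-.11,-.15,-.19):
    p=np.array([.583+.0972*(y+.125),y,.15])
    for nm,c in(('T',T),('S',S)):
        u,v=proj(c,p);print(nm,y,round(u,1),round(v,1),c['frame'][int(v)-9:int(v)+10,int(round(u))].astype(int).sum(1))
```

```text
27 [ 0.0743 -0.034 ] [ 0.0887 -0.0221]
47 [0.0655 0.0214] [0.0884 0.0379]
........................................
........................................
........................................
........................................
........................................
........................................
........................................
........................................
............................###.........
...........................#####........
...........................#####........
...........................######.......
............................####........
............................####........
........................................
........................................
........................................
........................................
........................................
........................................
........................................
........................................
........................................
............##..........................
.........######.........................
.
[... 384 characters left out ...]
........................
........................................
........................................
T -0.11 347.7 177.3 [408 367 297 258 257 257 264 312 361 381 380 340 320 327 376 399 377 362
 359]
S -0.11 357.0 192.7 [211 199 185 189 205 292 390 431 423 386 347 281 220 191 180 185 173 181
 191]
T -0.15 366.4 179.4 [412 399 356 302 255 249 264 309 350 378 379 346 311 334 385 415 401 378
 362]
S -0.15 367.0 199.5 [159 168 160 174 210 334 426 430 402 383 338 272 222 171 145 144 134 192
 355]
T -0.19 385.2 181.4 [421 390 330 273 259 244 266 301 347 372 376 344 316 326 371 379 363 353
 360]
S -0.19 377.5 206.6 [485 487 493 490 473 446 443 428 411 375 325 263 298 398 464 478 481 477
 431]
```

```bash
python3 - <<'E'
from m import *
C=load('t4.png')
cv2.imwrite('pics/c8.png',cv2.resize(C['frame'][170:220,165:225,::-1],None,fx=10,fy=10,interpolation=2))
g=C['frame'].astype(int).sum(2)[180:212,176:212]
print('\n'.join(''.join('%3d'%(k//10) for k in r) for r in g))
E
python3 -m inch '[{"slide":[0,0,-0.03],"yaw":0},{"slide":[0.001,0.0005,-0.06],"yaw":0},{"slide":[0.001,0.0005,-0.08],"yaw":0},{"slide":[0.001,0.0005,-0.095],"yaw":0},{"slide":[0.001,0.0005,-0.105],"yaw":0},{"slide":[0.001,0.0005,-0.11],"yaw":0},{"slide":[0.001,0.0005,-0.11],"yaw":0},{"slide":[0.001,0.0005,-0.11],"yaw":0}]'
```

```text
48 49 49 48 49 49 48 49 48 48 48 48 48 49 48 49 49 49 49 49 48 48 47 45 43 40 39 42 46 47 49 49 48 49 48 48
 48 49 48 48 48 49 49 48 48 49 49 49 48 49 48 49 48 48 48 48 48 46 44 40 34 30 29 35 42 46 49 48 48 49 49 49
 49 48 50 49 48 48 49 48 48 49 48 48 48 49 49 49 49 49 49 48 45 43 37 31 25 21 22 28 37 43 47 48 48 48 49 48
 49 48 48 49 48 49 49 49 49 48 48 48 49 49 49 48 49 48 48 46 41 33 27 22 20 19 19 23 30 39 45 48 49 48 49 49
 48 49 49 48 48 49 48 49 49 48 49 49 48 48 48 48 49 49 48 45 37 27 20 19 17 20 20 20 25 33 43 47 48 49 49 49
 48 48 48 49 49 49 48 49 49 49 48 49 49 48 49 49 49 49 48 46 39 29 22 20 20 20 20 20 21 28 37 44 47 48 49 48
 48 48 48 48 49 49 48 49 48 49 49 49 49 49 49 48 49 48 47 47 42 34 26 21 20 20 20 19 19 23 32 40 46 48 49 49
 49 48 49 49 49 49 48 49 49 48 49 49 49 48 48 48 49 48 49 48 46 39 31 24 20 21 20 20 20 23 31 39 46 49 48 48
 48 49 49 49 49 49 48 48 48 49 49 48 49 49 49 48 49 49 49 48 46 43 36 28 21 20 21 21 24 30 36 43 47 48 47 46
 49 49 48 49 48 49 48 48 49 49 49 48 49 48 49 48 48 49 49 49 48 46 41 33 26 21 22 26 32 38 44 46 47 47 46 45
 49 49 48 4
[... 1833 characters left out ...]
45 44 44
 48 49 48 48 43 35 25 18 17 19 21 26 32 37 41 43 44 44 43 44 44 45 44 44 45 45 45 45 44 44 44 45 45 45 45 44
 48 49 48 48 46 41 33 25 20 22 28 34 39 41 43 44 43 43 44 43 44 44 45 45 44 44 45 45 44 45 45 45 45 46 45 45
 48 49 47 48 48 45 40 33 28 29 35 40 42 43 44 44 44 44 43 45 44 44 44 45 44 45 44 45 45 45 45 45 44 45 44 45
 48 48 48 48 48 47 45 41 37 37 41 42 43 43 43 44 44 44 44 44 44 44 45 44 44 45 44 44 44 45 45 44 44 45 45 45
 48 48 49 48 49 48 47 44 42 42 43 43 44 43 43 44 43 44 44 44 43 44 45 45 44 45 44 45 45 45 45 45 45 45 45 45
clock: 13.45
position: [0.5809, -0.1497, 0.1962]
ee_rot: [0.741, 0.672, 0.0, 0.0]
ft_force: [-0.7, -0.1, -3.3]
grip_width: 0.293
grasp_force: 80.5
```

```bash
python3 -m inch '[{"slide":[0,0,-0.006],"yaw":0},{"slide":[0,0,-0.011],"yaw":0},{"slide":[0,0,-0.014],"yaw":0},{"slide":[0,0,-0.015],"yaw":0},{"slide":[0,0,-0.016],"yaw":0},{"slide":[0,0,-0.016],"yaw":0},{"slide":[0,0,-0.016],"yaw":0}]'; python3 -m inch '[{"slide":[0,0,-0.0005],"yaw":0},{"slide":[0,0,-0.001],"yaw":0},{"slide":[0,0,-0.0015],"yaw":0},{"slide":[0,0,-0.0015],"yaw":0}]'
```

```text
clock: 14.03
position: [0.5805, -0.15, 0.1794]
ee_rot: [0.741, 0.672, 0.0, 0.0]
ft_force: [0.0, 0.8, -3.7]
grip_width: 0.297
grasp_force: 80.7
clock: 14.37
position: [0.5809, -0.15, 0.1785]
ee_rot: [0.741, 0.672, 0.0, 0.001]
ft_force: [0.1, 0.1, 3.0]
grip_width: 0.291
grasp_force: 81.4
```

Run:
```python
from m import *
b=snap('side','s5.png')['frame'][160:310,290:450]
b=cv2.resize(b,None,fx=3.2,fy=3.2,interpolation=3)
a=cv2.imread('pics/c8.png')[:,:,::-1];a=cv2.resize(a,(288,240))
z=np.zeros((480,800,3),np.uint8);z[:240,:288]=a;z[:,288:]=b
cv2.imwrite('pics/c9.png',z[:,:,::-1])
```

```text
(no output)
```

View pics/c9.png

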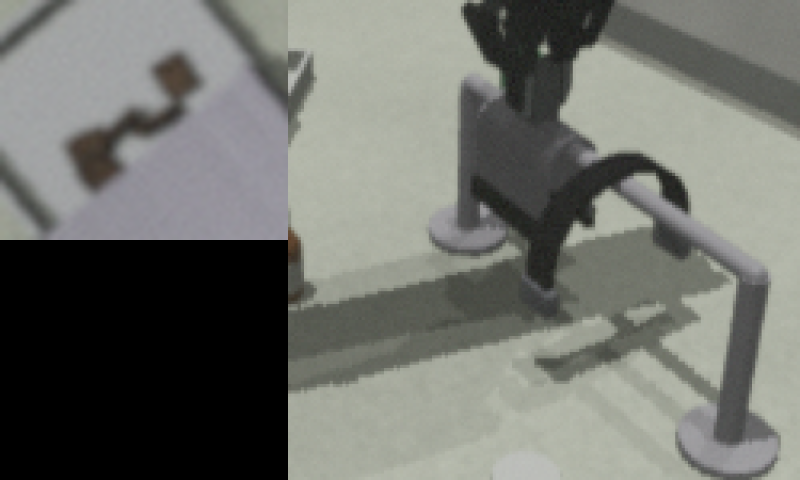

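The scraper sits astride the bar, clear of the near post at (465,90) and the headband. The inset shows five flakes in the tray: two flat at left, two on edge in the middle, one at right. I'm releasing.

```bash
python3 -m inch '[{"slide":[0,0,0],"yaw":0},{"slide":[0,0,0],"yaw":0},{"slide":[0,0,0],"yaw":0},{"slide":[0,0,0],"yaw":0},{"slide":[0,0,0],"yaw":0},{"slide":[0,0,0],"yaw":0},{"slide":[0,0,0],"yaw":0},{"slide":[0,0,0],"yaw":0}]' 0 20 && python3 -m inch '[{"slide":[0,0,0.01],"yaw":0},{"slide":[0,0,0.03],"yaw":0},{"slide":[0,0,0.06],"yaw":0},{"slide":[0,0,0.09],"yaw":0},{"slide":[0,0,0.12],"yaw":0},{"slide":[0,0.02,0.14],"yaw":0},{"slide":[0,0.05,0.14],"yaw":0},{"slide":[0,0.08,0.14],"yaw":0},{"slide":[0,0.11,0.14],"yaw":0},{"slide":[0,0.14,0.14],"yaw":0},{"slide":[0,0.17,0.14],"yaw":0},{"slide":[0,0.2,0.14],"yaw":0},{"slide":[0,0.23,0.14],"yaw":0},{"slide":[0,0.26,0.14],"yaw":0},{"slide":[0,0.29,0.14],"yaw":0},{"slide":[0,0.29,0.14],"yaw":0},{"slide":[0,0.29,0.14],"yaw":0},{"slide":[0,0.29,0.14],"yaw":0},{"slide":[0,0.29,0.14],"yaw":0},{"slide":[0,0.29,0.14],"yaw":0}]'
python3 - <<'E'
from m import *
t=snap('top','t6.png');s=snap('side','s6.png')
print(get_obs()['ft_force'])
for n,c in(('T',t),('S',s)):
    for nm,p in(('grip',(.5809,-.15,.205)),('yA',(.5765,-.195,.16)),('yB',(.5853,-.105,.16))): print(n,nm,proj(c,np.array(p)))
g=t['frame'].astype(int).sum(2)
print('\n'.join(''.join('%3d'%(k//10) for k in r) for r in g[158:208,335:405:2]))
d=np.abs(t['frame'].astype(int)-T['frame'].astype(int)).sum(2)[150:230,392:480].max(0);print(d)
d=np.abs(s['frame'].astype(int)-S['frame'].astype(int)).sum(2)
print('side diff headband/jar/bottles',[(d[a:b,e:f]>120).sum() for a,b,e,f in((205,260,362,420),(300,345,350,378),(160,210,355,372),(222,256,278,297))])
E
```

```text
clock: 15.08
position: [0.5804, -0.1499, 0.1778]
ee_rot: [0.741, 0.672, 0.0, -0.0]
ft_force: [-0.8, -0.5, 0.1]
grip_width: 0.998
grasp_force: 0.0
clock: 16.75
position: [0.5807, 0.1386, 0.3182]
ee_rot: [0.742, 0.671, 0.0, 0.0]
ft_force: [0.1, -0.1, -0.8]
grip_width: 0.997
grasp_force: 0.0
[-0.2707 -0.4213  0.1131]
T grip (np.float64(370.22557581617144), np.float64(176.24976797970606))
T yA (np.float64(388.4056696125777), np.float64(181.06854780650065))
T yB (np.float64(345.75579737916485), np.float64(176.378043627095))
S grip (np.float64(368.19399680613634), np.float64(179.566591447011))
S yA (np.float64(379.1886010890833), np.float64(203.86764706291768))
S yB (np.float64(356.0856047276063), np.float64(188.4333880655469))
 50 49 49 49 49 49 50 51 50 49 50 49 49 50 50 50 50 50 51 50 51 50 51 50 51 51 50 49 47 34 25 23 18 12 12
 50 50 48 48 50 49 49 50 50 48 49 50 49 49 49 50 49 50 50 51 51 50 50 50 50 50 49 50 47 34 23 21 17 12 10
 51 49 48 49 50 49 49 49 49 49 50 50 50 49 49 49 50 50 51 50 51 50 50 50 49 49 50 48 48 35 24 20 17 12 12
 50 49 49 49 49 48 49 48 49 49 51 50 50 50 51 50 5
[... 4680 characters left out ...]
 45 44 44 40 40 35 24 22 25 26 20 12 12
 48 48 48 48 47 45 46 45 44 44 45 45 44 46 45 45 45 45 46 45 46 46 45 45 44 39 37 30 22 21 25 26 20 11 11
 48 48 49 48 46 46 45 44 44 44 46 45 44 45 45 45 45 46 45 46 45 46 46 44 44 40 35 25 20 20 24 25 18 13 11
[100 140 211 265 272 267 251 258 256 256 254 251 253 258 250 256 248 239
 226 178 124 102  95  94  94  99  98  93  97  93 105  95  95  94  92  99
  96  90  97  97  96 100  94  91  95  99  94  95  99  95  97  93  94  97
  95  94  92  97  96  92  95  98  93  93  95  93  93  93 101  97  97  98
  96  94  94  92  98  93  96  95  95  94  93  95  93  98  95  94]
side diff headband/jar/bottles [np.int64(531), np.int64(38), np.int64(199), np.int64(198)]
```

Run:
```python
from m import *
def blk(c,a,b,e,f,th):
    m=np.zeros(c['frame'].shape[:2],np.uint8);m[a:b,e:f]=(c['frame'].astype(int).sum(2)[a:b,e:f]<th);n,l,st,ce=cv2.connectedComponentsWithStats(m)
    i=1+np.argmax(st[1:,4]);return st[i],ce[i]
for f in('top0.png','t4.png','t6.png'): print(f,blk(load(f),150,225,392,430,150))
for f in('side0.png','s1.png','s2.png','s3.png','s4.png','s5.png','s6.png'):print(f,blk(load(f),200,265,355,420,150))
a=load('side0.png');b=load('s6.png')
for n,(r0,r1,c0,c1) in dict(jar=(300,345,350,378),pump=(160,210,355,372),amber=(222,256,278,297)).items():
    x=a['frame'][r0:r1,c0:c1].mean(2);y=b['frame'][r0-4:r1+4,c0-4:c1+4].mean(2)
    r=cv2.matchTemplate(y.astype(np.float32),x.astype(np.float32),cv2.TM_CCOEFF_NORMED);print(n,cv2.minMaxLoc(r)[1::2])
```

```text
top0.png (array([394, 157,  22,  60, 628], dtype=int32), array([406.7373, 186.699 ]))Traceback (most recent call last):
  File "<stdin>", line 5, in <module>
  File "<stdin>", line 4, in blk
    return _wrapfunc(a, 'argmax', axis=axis, out=out, **kwds)
    return bound(*args, **kwds)
ValueError: attempt to get argmax of an empty sequence
```

Run:
```python
from m import *
def blk(c,a,b,e,f,th):
    m=np.zeros(c['frame'].shape[:2],np.uint8);m[a:b,e:f]=(c['frame'].astype(int).sum(2)[a:b,e:f]<th);n,l,st,ce=cv2.connectedComponentsWithStats(m)
    if n<2:return None
    i=1+np.argmax(st[1:,4]);return st[i],ce[i]
for f in('top0.png','t6.png'): print(f,blk(load(f),150,225,392,430,150))
for f in('side0.png','s1.png','s2.png','s3.png','s4.png','s5.png','s6.png'):print(f,blk(load(f),200,265,355,420,150))
a=load('side0.png');b=load('s6.png')
for n,(r0,r1,c0,c1) in dict(jar=(300,345,350,378),pump=(160,210,355,372),amber=(222,256,278,297)).items():
    x=a['frame'][r0:r1,c0:c1].mean(2);y=b['frame'][r0-4:r1+4,c0-4:c1+4].mean(2)
    r=cv2.matchTemplate(y.astype(np.float32),x.astype(np.float32),cv2.TM_CCOEFF_NORMED);print(n,cv2.minMaxLoc(r)[1::2])
```

```text
top0.png (array([394, 157,  22,  60, 628], dtype=int32), array([406.7373, 186.699 ]))
t6.png (array([395, 158,  20,  59, 514], dtype=int32), array([406.8988, 186.8035]))
side0.png (array([365, 209,  50,  41, 464], dtype=int32), array([382.722 , 224.5991]))
s1.png (array([365, 209,  49,  42, 442], dtype=int32), array([382.371 , 225.0882]))
s2.png (array([366, 209,  48,  41, 437], dtype=int32), array([383.0458, 224.4622]))
s3.png (array([365, 209,  49,  41, 436], dtype=int32), array([382.9794, 224.4908]))
s4.png (array([365, 209,  50,  41, 467], dtype=int32), array([382.5418, 224.97  ]))
s5.png (array([355, 209,  60,  41, 607], dtype=int32), array([378.7809, 225.3789]))
s6.png (array([355, 209,  59,  41, 596], dtype=int32), array([379.4279, 224.7869]))
jar (0.9071602821350098, (4, 4))
pump (0.665976881980896, (4, 6))
amber (0.8661669492721558, (4, 4))
```

```bash
python3 -c "
from workcell import *
print(hand_in())"
```

```text
the job is handed in; nothing more can be done
None
```

I swept the flakes into the catch tray (the last clear picture shows five there and none on the plate), hung the scraper astride the free stretch of the rail, let go and handed in at about 17 s. The headband, jar and amber bottle measured unmoved; the pump bottle, partly hidden in the final view, was not confirmed, though the arm passed well above it.

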